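# Hold the new carrying handle on the make-up case while it is screwed on

### The arm

A 7-joint arm with a two-finger parallel gripper is mounted at the origin on the work surface. World frame = base frame: x ahead of the robot, y to its left, z up, the work surface at z = 0. Lengths are in mm, angles in rad, forces in N, time in s.
With the tool pointing down it reaches from about 425 to 1025 mm from the base axis. Payload 3.6 kg.
Tool frame: the origin (TCP) lies at the centre of the arm's flange, where the gripper is bolted on; the fingertips stand 173 mm ahead of it and the grasp point (between the pads) lies 155 mm ahead of it (manip.pinch_z is the z of the grasp point in the tool frame, in mm); z points along the fingers, y is the direction in which the jaws open and shut (so a half turn about z gives the same grasp; the last joint's range is limited). The gripper opens to 85 mm and grips with 20 to 120 N. Pads are 22 mm wide; open, the fingers measure 114 mm over their backs; the gripper's body (76 mm by 85 mm) begins 54 mm behind the grasp point. The pads swing forward as they close: fully open they stand 13 mm farther back than shut.
Start: joints at [-1.312, 0.591, 0.048, 1.609, -0.033, 0.943, -0.034], TCP at [250.498, 680.353, 404.702] pointing down, gripper open.
Joint ranges: [-2.69, 2.69], [-0.47, 2.24], [-1.27, 1.36], [0.19, 2.51], [-1.53, 4.68], [0.08, 2.07], [-3.09, 3.09]. Speed limits (rad/s): [2.57, 2.57, 3.14, 3.14, 3.14, 3.14, 3.14].

### API

Orientations are given as [roll, pitch, yaw] about the fixed x, y, z axes, in that order (R = Rz(yaw) Ry(pitch) Rx(roll)).
In Python, from cell import manip gives the robot as it stands.
- The arm moves only by the tool play_rows, never from a script. Its argument "plan" is a list of rows, each a list of 3 entries, a list of its own where there are three numbers: the shift along the world's x, y, z in units of 40 mm (1.0 is 40 mm), then the turn about the world's z in degrees, then the opening, from 0 (shut) to 1 (fully open). In form: [[[dx, dy, dz], roll, grip], ...]. A call has 1 to 10 rows; each row is the pose to reach, as a shift and turn from the pose commanded when the call began; what a row does not reach only later rows make up. A row lasts 1/8 s, in which the tool goes at most 62.5 mm and 10.7 degrees, less where a joint would pass 70% of its speed; a pose out of reach is approached as far as the arm can. A call with a gripper value outside its range is refused whole. The fingers move at their own pace and stop on an object; "squeeze" is the grip in N (left out, the last holds). Time passes only in rows, so rows that repeat a pose let the fingers close. It gives the time, the measured TCP pose, the force and the opening at its end, in the units of the state.
- manip.get_state(): the state, without advancing time (a new reading comes with each control period).
- manip.camera(name): name is "scene" or "top" or "wrist"; returns a dict with "frame" (420x560x3 uint8, red, green, blue), "depth" (420x560 float32, mm along the optical axis (not along the pixel's ray), 0 where there is no reading), "fx", "fy", "cx", "cy" (pixels), "dist_coeffs" ([k1, k2, p1, p2, k3] as OpenCV has them; the pictures are not rectified), "rvec" (rotation vector, rad) and "tvec" (3), from world to camera coordinates, as OpenCV has them. Camera axes: x right, y down, z forward; pixel columns grow to the right and rows downward; lengths in mm; the calibration is good to about 2 mm. A picture is of the moment at which its call begins.
- manip.finish_job(): hands the job in, once; it reports no verdict.
The state is a dict: "time": time; "joint_positions": joint angles; "dq": joint speeds; "effort": joint torques, N m; "tcp_pos": TCP position; "eef_rot": TCP orientation; "contact_force": force on the tool from outside, world axes, zero at the start; "ft_torque": the same for the moment, N m; "width": opening from 0.0 (shut) to 1.0 (fully open).
Only numpy, scipy, OpenCV 4.12 (cv2) and the standard library are available. Lean on these libraries where they do the work, as an engineer would, in place of code of your own. Each camera call takes 0.05 s, during which the arm holds its last target.

### The job

The make-up case is getting a new carrying handle, and I will drive its screws from inside: lift the lid right open until it rests back on its stop, then pick up the handle and hold it level and centred on the rubber pad on the case's front, its metal plate flat on the pad with the slots over the two screw holes. Press with a steady push of about 10 newtons (never 25 or more) and finish like that, still gripping and pressing: I fasten it while you hold. Leave all the other things on the table where they are.

Things in the scene. Friction and masses are not known exactly. Their poses are not given: they have to be found in the camera images.
- case: Red plastic make-up case, heavy, does not move. Lower shell 170 (x) x 280 (y) x 100 mm high, walls 4 mm, open on top under the lid; the lid adds 35 mm. Origin: centre of its underside, on the table. +x points from the front wall (facing the robot at yaw 0) to the hinged back wall, z up.
- lid (a joint): Angle of the case's lid, rad: 0 shut, 1.85 resting on its stop, leaning back past upright. It turns about the hinge on the case's back edge (about case +y: the front edge goes up and back). 0.3 kg, lightly damped; let go below about 1.35 it falls shut, above that it falls gently back onto the stop.
- lid_hinge (a point): Point on the lid's hinge axis, mid-width: 92 mm behind the case's origin (case +x) and 100 mm above the table.
- lid_tongue (a point): Grasp point on the opening tongue, mid-width of the lid's front edge: a flat red bar 24 mm wide (case y), 10 mm thick, sticking 36 mm out from the lid's front. The point is mid-thickness, 26 mm out from the lid's front. Lid shut, it is 203 mm ahead of the hinge axis and 111 mm above the table. Moves with the lid.
- mount (a point): Where the handle belongs: centre of the outer face of the rubber pad, uncompressed, midway between the two screw holes; on the case at x -97, y 0, z 60 mm. Fixed to the case, with the case's axes (+x points into the case, square to the pad).
- pad (a joint): How far the pad is squashed towards the case, m. Black sponge-rubber pad on the case's front wall, 160 mm wide (case y), 36 mm high, 12 mm thick, top edge 22 mm below the shell's rim, two screw holes 62 mm either side of its centre. It yields 1 mm for every 2 N, to 9.5 mm at most.
- handle: New carrying handle, about 0.2 kg, lying on its side left or right of the case. Steel plate 150 (y) x 4 x 30 mm high, on edge; two legs 86 mm apart; black grip bar 98 (y) x 16 (x) x 30 mm, parallel to the plate, 36 mm clear gap between. Slots 16 x 14 mm high at y +-62. Origin: plate's flat back face, mid-length, lower edge. +x points out of the back face (it goes on the pad); bar on -x; z up.
- plate_back (a point): Centre of the handle plate's back face, 15 mm above the handle's lower edge; it goes on the mount point. Axes as the handle.
- handle_grip (a point): Centre of the handle's grip bar: 48 mm on the -x side of the plate's back face, 15 mm above the lower edge. Pinch the bar across its 16 mm (handle x), one finger in the gap.
- jar: Bystander, leave it alone: screw-lid powder jar, 68 mm across, 50 mm high. Origin: centre of its underside.
- hairspray: Bystander, leave it alone: upright black spray can, 52 mm across, 207 mm high. Origin: centre of its underside.
- palette: Bystander, leave it alone: eye-shadow palette lying open flat; pan half 120 x 160 x 10 mm about the origin, mirror half 120 x 160 x 6 mm beyond it along +x. Origin: centre of the pan half's underside.
- brush_pot: Bystander, leave it alone: white ceramic pot of make-up brushes, 76 mm across, 100 mm high, brushes to 185 mm. Origin: centre of its underside.
- lipstick: Bystander, leave it alone: standing lipstick, 21 mm across, 63 mm high. Origin: centre of its underside.
- compact: Bystander, leave it alone: round closed powder compact lying flat, 74 mm across, 17 mm thick. Origin: centre of its underside.
- hairbrush: Bystander, leave it alone: hairbrush lying bristles up, 190 mm along its x, 36 mm wide, 27 mm high. Origin: centre of its underside.

How it is judged:
By the outcome, as a careful person would: the job done as asked, in the order asked, and still so for the second after the job is handed in, while the arm keeps its last pose, push and grip.
It also fails if it takes over 64 s, if anything falls off the work surface, if the arm or the gripper's body presses on something with over 40 N, if the wrist force passes 120 N, or if a joint passes its speed limit or range.

## Working session

There is one attempt and no reset: what is moved stays moved. The work goes in short steps, Python scripts to look and compute and a tool call to move; the robot and the scene stay as the last step left them, time stands still between calls to the robot, and variables do not carry over. Pictures are saved under pics/ and viewed, and the job is handed in when it is done.

Besides the shell and the picture viewer there is one more tool, called after "Emit:" by a JSON object that holds its "name" and its "arguments", one argument or row to a line. play_rows: Moves the arm, as the interface text tells. Its arguments: {"type":"object","properties":{"plan":{"type":"array"},"squeeze":{"type":"number"}},"required":["plan"]}

```bash
ls; mkdir -p pics
cat > h.py <<'E'
import numpy as np, cv2
from cell import manip
def grab(n):
    c=manip.camera(n); np.savez('pics/%s.npz'%n,**{k:np.array(v) for k,v in c.items()}); return c
def save(c,fn): cv2.imwrite('pics/'+fn,cv2.cvtColor(c['frame'],cv2.COLOR_RGB2BGR))
def load(n): 
    d=np.load('pics/%s.npz'%n); return {k:d[k] for k in d}
def K(c): return np.array([[c['fx'],0,c['cx']],[0,c['fy'],c['cy']],[0,0,1]],float)
def rays(c,uv):
    p=cv2.undistortPoints(np.array(uv,float).reshape(-1,1,2),K(c),np.array(c['dist_coeffs'],float)).reshape(-1,2)
    R=cv2.Rodrigues(np.array(c['rvec'],float))[0]; t=np.array(c['tvec'],float).reshape(3)
    d=np.c_[p,np.ones(len(p))]
    return -R.T@t, d@R   # origin, dirs (depth-scaled)
def plane(c,uv,z):
    o,d=rays(c,uv); return o+d*((z-o[2])/d[:,2])[:,None]
def pts(c,uv):
    uv=np.array(uv,int).reshape(-1,2); o,d=rays(c,uv); return o+d*np.array(c['depth'])[uv[:,1],uv[:,0]][:,None]
def cloud(c):
    h,w=c['depth'].shape; u,v=np.meshgrid(np.arange(w),np.arange(h)); uv=np.c_[u.ravel(),v.ravel()]
    return pts(c,uv).reshape(h,w,3)
E
python3 - <<'E'
from h import *
print(manip.get_state(), manip.pinch_z)
for n in ('scene','top','wrist'):
    c=grab(n); save(c,n+'0.png'); o,d=rays(c,[[280,210]]); print(n,o,d)
E
```

```text
pics
{'time': 0.0, 'joint_positions': array([-1.31147999,  0.59212661,  0.04831593,  1.60985243, -0.03331445,
        0.94269516, -0.03371144]), 'dq': array([-1.22594728e-03, -6.40679684e-05,  4.91430235e-04, -1.92064713e-05,
        3.69595555e-04, -6.75822966e-04, -4.54903018e-04]), 'effort': array([ 4.79601511e-05, -5.48700428e+01,  1.54572219e+00, -1.98130596e+01,
        9.30399983e-03,  8.75805417e-03,  1.37379405e-05]), 'tcp_pos': array([250.34360271, 679.92956203, 403.52423838]), 'eef_rot': array([-3.13931997e+00,  1.26012423e-04,  2.78882289e+00]), 'contact_force': array([1.13907442, 0.6514706 , 0.08579917]), 'ft_torque': array([-0.00070664, -0.01451147,  0.00732397]), 'width': 0.9970293184585398} 154.70000000000002
scene [1431.26901139  926.05421289 1016.56854496] [[-0.57857987 -0.56948007 -0.58391878]]
top [ 399.94734965   32.93610753 1385.00579761] [[ 0.07295556 -0.01680941 -0.99721389]]
wrist [182.17322954 705.83752721 372.33163865] [[ 0.26568746 -0.09002426 -0.95990636]]
```

View pics/scene0.png

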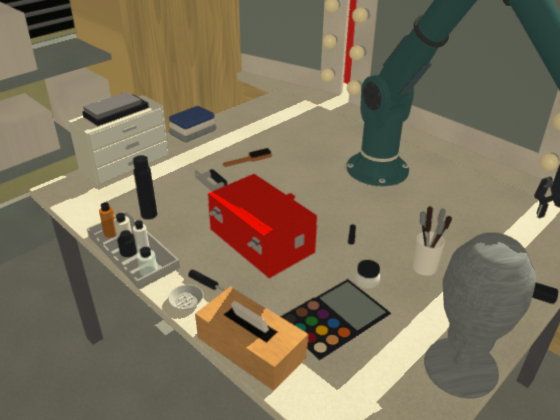

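View pics/top0.png

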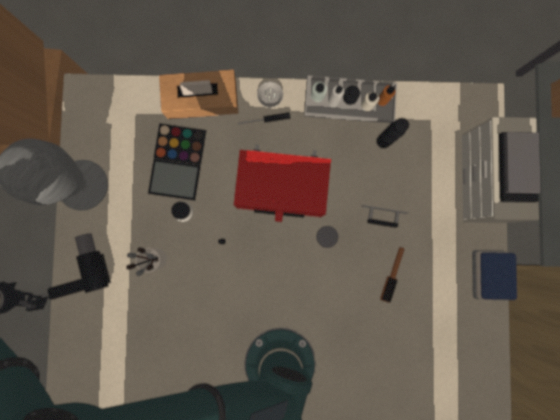

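View pics/wrist0.png

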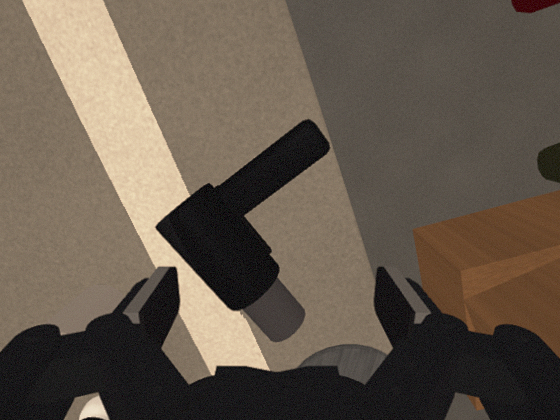

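The scene view shows the red case at about (262,222), with the handle behind it at (210,180). The top view (up is +x, left is +y) shows the lid at (283,183), the tongue at (279,216), and the handle at (384,215) with its plate at row 208 and its bar at row 223. The wrist camera sees only the dryer.

Run:
```python
from h import *
c=load('top'); f=c['frame']; P=cloud(c)
hsv=cv2.cvtColor(f,cv2.COLOR_RGB2HSV)
red=((hsv[...,0]<8)|(hsv[...,0]>172))&(hsv[...,1]>170)&(hsv[...,2]>80)
red=red.astype(np.uint8)
n,l,s,ct=cv2.connectedComponentsWithStats(red); i=1+np.argmax(s[1:,4]); print(s[i],ct[i])
m=l==i
Z=P[...,2]; print('z hist',np.percentile(Z[m],[1,10,50,90,99]))
top=(m&(Z>128)).astype(np.uint8); top=cv2.morphologyEx(top,cv2.MORPH_OPEN,np.ones((9,9)))
cnt=max(cv2.findContours(top,0,2)[0],key=cv2.contourArea)
W=plane(c,cnt.reshape(-1,2),135)[:,:2]
r=cv2.minAreaRect(W.astype(np.float32)); print('lid rect',r)
# handle
for (u,v) in [(366,207),(384,209),(405,212),(370,221),(384,223),(397,225),(279,216),(327,236)]:
    print(u,v,P[v,u],f[v,u])
im=cv2.cvtColor(f,cv2.COLOR_RGB2BGR)[150:320,220:420]; cv2.imwrite('pics/topz.png',cv2.resize(im,None,fx=3.5,fy=3.5,interpolation=cv2.INTER_CUBIC))
```

```text
[ 235  151   95   69 5152] [281.9376941  182.92663043]
z hist [102.13929543 131.69849269 135.57130796 139.01846769 142.22316006]
lid rect ((576.9561157226562, 7.18792724609375), (271.0328369140625, 169.72952270507812), 85.21569061279297)
366 207 [ 516.14842715 -275.13524004    7.96841768] [99 94 84]
384 209 [ 508.65309269 -328.32255674   32.85112252] [94 89 80]
405 212 [ 500.64672997 -398.88601799   26.55310635] [95 88 81]
370 221 [ 468.95711022 -283.91529809   27.66570697] [28 29 28]
384 223 [ 463.14382232 -328.78797864   30.99634259] [26 29 29]
397 225 [ 457.51507013 -371.72251702   29.17883804] [58 54 49]
279 216 [474.65815338  14.20230736 112.1422276 ] [113  37  36]
327 236 [ 417.71690313 -145.54255783   16.16612718] [69 64 63]
```

View pics/topz.png

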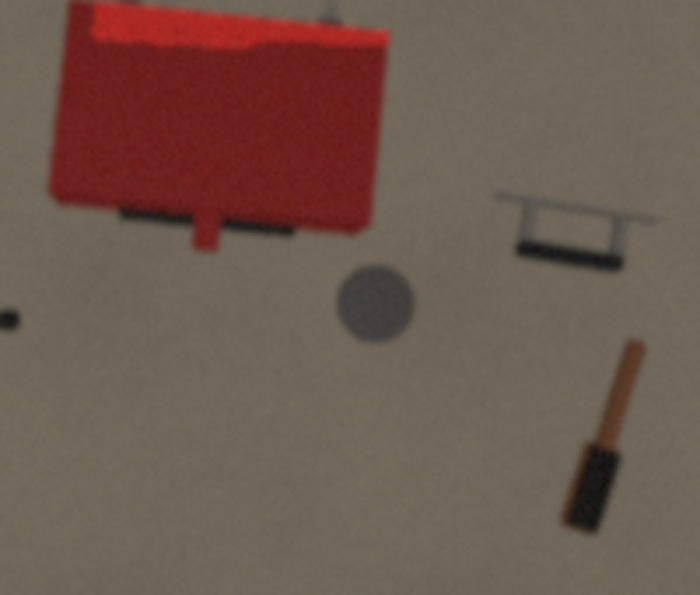

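Emit:
{"name": "play_rows", "arguments": {
  "plan": [
    [[0, -0.5, 0.2], 0, 0.6],
    [[0.3, -1.8, 0.5], 3, 0.6],
    [[0.8, -3.2, 0.5], 6, 0.6],
    [[1.3, -4.7, 0.5], 9, 0.6],
    [[1.8, -6.2, 0.5], 12, 0.6],
    [[2.3, -7.7, 0.5], 15, 0.6],
    [[2.8, -9.2, 0.5], 15.5, 0.6],
    [[3.3, -10.7, 0.5], 15.5, 0.6],
    [[3.6, -11.6, 0.5], 15.5, 0.6],
    [[3.7, -12, 0.5], 15.5, 0.6]
  ]
}}

```text
time: 1.4
tcp_pos: [398.9, 197.7, 424.7]
eef_rot: [-3.141, -0.0, 3.055]
contact_force: [0.1, 1.1, 0.4]
width: 0.599
```

Emit:
{"name": "play_rows", "arguments": {
  "plan": [
    [[0.3, -0.9, 0], 0, 0.6],
    [[0.7, -2.3, 0], 0, 0.6],
    [[1.0, -3.6, 0], 0, 0.6],
    [[1.1, -4.4, 0], 0, 0.6],
    [[1.2, -4.55, 0], 0, 0.6],
    [[1.2, -4.55, 0], 0, 0.6]
  ]
}}

```text
time: 2.15
tcp_pos: [446.9, 19.6, 424.7]
eef_rot: [3.141, 0.0, 3.061]
contact_force: [-0.2, 0.4, 0.3]
width: 0.599
```

Run:
```python
from h import *
s=manip.get_state(); print(s['tcp_pos'],s['eef_rot'],s['joint_positions'].round(2))
c=grab('wrist'); save(c,'wrist1.png')
```

```text
[446.93917913  19.62183134 424.67671327] [3.14087003e+00 2.60918649e-04 3.06068968e+00] [-0.3   0.22  0.19  2.2  -0.06  0.73  1.41]
```

View pics/wrist1.png

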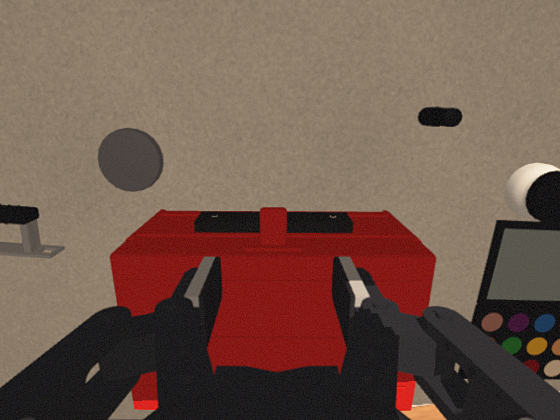

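The wrist view shows the tongue at (273,225), the pad with its screw holes near (215,215) and (333,216), the compact at (130,158), and part of the handle at the left. I'll zoom in to measure.

Run:
```python
from h import *
c=load('wrist'); im=cv2.cvtColor(c['frame'],cv2.COLOR_RGB2BGR)[195:275,105:445]
cv2.imwrite('pics/w1z.png',cv2.resize(im,(800,188),interpolation=cv2.INTER_CUBIC)) if 0 else cv2.imwrite('pics/w1z.png',np.vstack([cv2.resize(im[:,:170],(800,376)*1,interpolation=cv2.INTER_CUBIC)[:300],cv2.resize(im[:,170:],(800,376),interpolation=cv2.INTER_CUBIC)[:300]]))
P=cloud(c)
for u,v in [(273,212),(273,225),(273,240),(200,215),(345,215),(200,225),(345,225),(215,215),(333,216),(160,214),(388,215),(160,250),(390,250)]:
    print(u,v,P[v,u].round(1),c['frame'][v,u])
```

```text
273 212 [457.3  16.7 114.7] [141  35  30]
273 225 [468.7  15.8 116. ] [134  25  24]
273 240 [483.6  14.5 113.8] [140  34  33]
200 215 [471.7 -62.7  56. ] [11 20 19]
345 215 [485.   90.9  53.6] [17 17 12]
200 225 [475.7 -58.4  78.1] [24 22 18]
345 225 [487.7  86.1  77.5] [24 15 23]
215 215 [471.8 -45.9  60.2] [32 33 23]
333 216 [482.6  76.9  61.1] [57 53 46]
160 214 [ 476.9 -119.    20.6] [132  20  24]
388 215 [499.5 147.3  21.6] [122  13  11]
160 250 [482.  -85.4 121.9] [115  16  11]
390 250 [499.7 117.9 119.1] [118  21  21]
```

View pics/w1z.png

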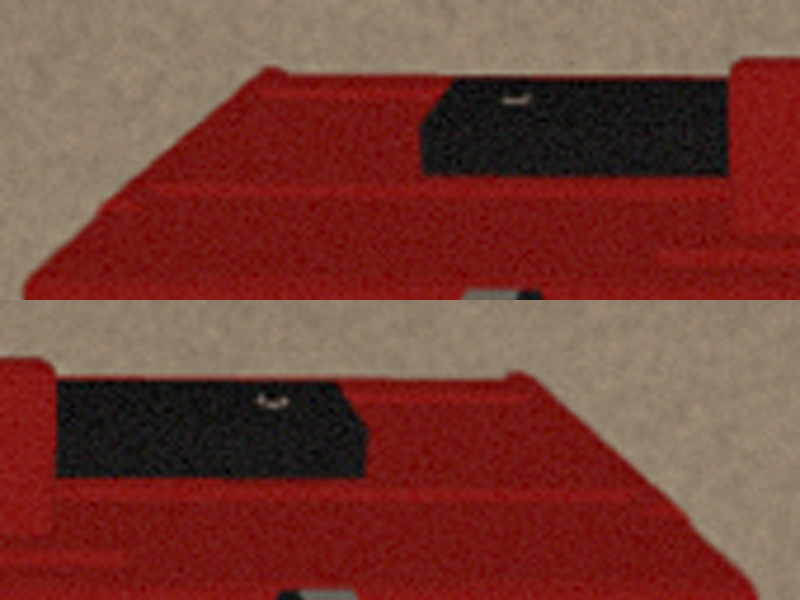

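Emit:
{"name": "play_rows", "arguments": {
  "plan": [
    [[0.1, -0.02, -0.5], 0, 0.6],
    [[0.4, -0.05, -1.6], 0, 0.6],
    [[0.5, -0.06, -2.7], 0, 0.6],
    [[0.5, -0.06, -3.5], 0, 0.6],
    [[0.5, -0.06, -3.9], 0, 0.6],
    [[0.5, -0.06, -4.0], 0, 0.6],
    [[0.5, -0.06, -4.0], 0, 0.6]
  ],
  "squeeze": 20
}}

```text
time: 3.08
tcp_pos: [466.7, 17.0, 264.8]
eef_rot: [3.141, 0.0, 3.061]
contact_force: [-0.1, 0.3, 0.7]
width: 0.6
```

Run:
```python
from h import *
c=load('wrist'); P=cloud(c); f=c['frame'].astype(int)
m=(f.max(2)<45)&(P[...,2]>46)&(P[...,2]<73)&(P[...,0]>460)&(P[...,0]<500)
m[:205]=0;m[230:]=0
p=P[m]; print(len(p)); A=np.c_[p[:,1],np.ones(len(p))]; b,a=np.linalg.lstsq(A,p[:,0],rcond=None)[0]
print('x=',a,'+',b,'*y', 'yaw',-np.degrees(np.arctan(b)),'x at 15.5:',a+b*15.5, 'resid',np.std(p[:,0]-A@[b,a]))
c2=grab('wrist'); save(c2,'wrist2.png')
```

```text
1086
x= 477.0248998262275 + 0.06437671224760774 *y yaw -3.6834310327466344 x at 15.5: 478.0227388660654 resid 1.4001255312744167
```

View pics/wrist2.png

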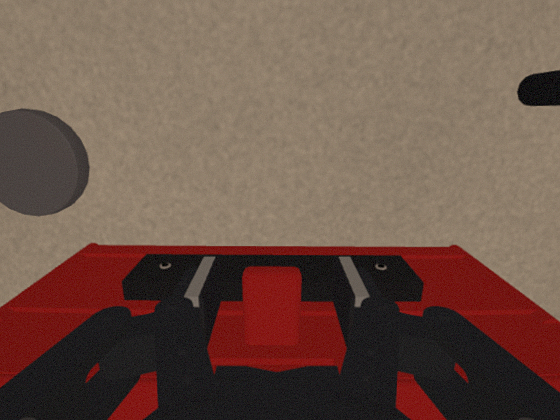

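Run:
```python
from h import *
c=load('wrist'); P=cloud(c); f=c['frame'].astype(int)
g=cv2.cvtColor(c['frame'],cv2.COLOR_RGB2GRAY)
for u0,v0 in ((165,266),(381,267)):
    w=g[v0-9:v0+10,u0-9:u0+10].astype(float); w=np.clip(w-50,0,None); vv,uu=np.mgrid[v0-9:v0+10,u0-9:u0+10]
    u,v=(w*uu).sum()/w.sum(),(w*vv).sum()/w.sum(); print(u,v,P[int(round(v)),int(round(u))], plane(c,[[u,v]],60))
m=(f.max(2)<45)&(P[...,2]>46)&(P[...,2]<73)&(P[...,0]>460)&(P[...,0]<500)
uu=np.arange(560)[None,:]; m&=((uu<185)|(uu>375)); m[:250]=0;m[:,:115]=0;m[:,430:]=0
p=P[m]; A=np.c_[p[:,1],np.ones(len(p))]; b,a=np.linalg.lstsq(A,p[:,0],rcond=None)[0]
print(len(p),'yaw',-np.degrees(np.arctan(b)),'x at 16:',a+b*16, np.std(p[:,0]-A@[b,a]))
```

```text
164.80708092485548 266.1893063583815 [472.10966352 -45.75726793  61.98553478] [[473.11909363 -46.69587408  60.        ]]
380.51881918819186 267.3852398523985 [483.12855454  76.49870761  60.83821551] [[483.77972673  76.47991308  60.        ]]
1647 yaw -4.936171140735411 x at 16: 478.65759269509755 0.3437808795170036
```

Emit:
{"name": "play_rows", "arguments": {
  "plan": [
    [[0, -0.04, 0], 0, 0.4],
    [[0, -0.04, 0], 0, 0.2],
    [[0, -0.04, 0], 0, 0.1],
    [[0, -0.04, 0], 0, 0.1],
    [[0, -0.04, 0], 0, 0.1],
    [[0, -0.04, 0], 0, 0.1]
  ],
  "squeeze": 20
}}

```text
time: 3.88
tcp_pos: [466.8, 14.8, 265.5]
eef_rot: [3.14, 0.001, 3.059]
contact_force: [-1.0, 2.1, 6.6]
width: 0.276
```

Run:
```python
import numpy as np
def s(t): 
    a=201*np.cos(t)-10.5*np.sin(t);h=201*np.sin(t)+10.5*np.cos(t);return np.array([(201-a)*.9963,-(201-a)*.086,h-10.5])/40
for lo,hi in ((0,.7),(.7,1.4),(1.4,1.75)):
    print(lo,[list((s(t)-s(lo)).round(2)) for t in np.linspace(lo,hi,11 if hi<1.7 else 6)[1:]])
```

```text
0 [[np.float64(0.03), np.float64(-0.0), np.float64(0.35)], [np.float64(0.09), np.float64(-0.01), np.float64(0.7)], [np.float64(0.16), np.float64(-0.01), np.float64(1.04)], [np.float64(0.27), np.float64(-0.02), np.float64(1.38)], [np.float64(0.39), np.float64(-0.03), np.float64(1.71)], [np.float64(0.54), np.float64(-0.05), np.float64(2.03)], [np.float64(0.71), np.float64(-0.06), np.float64(2.33)], [np.float64(0.9), np.float64(-0.08), np.float64(2.63)], [np.float64(1.12), np.float64(-0.1), np.float64(2.91)], [np.float64(1.35), np.float64(-0.12), np.float64(3.18)]]
0.7 [[np.float64(0.25), np.float64(-0.02), np.float64(0.25)], [np.float64(0.51), np.float64(-0.04), np.float64(0.48)], [np.float64(0.79), np.float64(-0.07), np.float64(0.69)], [np.float64(1.09), np.float64(-0.09), np.float64(0.88)], [np.float64(1.4), np.float64(-0.12), np.float64(1.05)], [np.float64(1.71), np.float64(-0.15), np.float64(1.2)], [np.float64(2.04), np.float64(-0.18), np.float64(1.32)], [np.float64(2.38), np.float64(-0.21), np.float64(1.43)], [np.float64(2.72), np.float64(-0.23), np.float64(1.5)], [np.float64(3.07), np.float64(-0.26), np.float64(1.56)]]
1.4 [[np.float64(0.35), np.float64(-0.03), np.float64(0.03)], [np.float64(0.7), np.float64(-0.06), np.float64(0.03)], [np.float64(1.05), np.float64(-0.09), np.float64(0.01)], [np.float64(1.4), np.float64(-0.12), np.float64(-0.03)], [np.float64(1.74), np.float64(-0.15), np.float64(-0.1)]]
```

Emit:
{"name": "play_rows", "arguments": {
  "plan": [
    [[0.03, 0, 0.35], 0, 0.1],
    [[0.09, -0.01, 0.7], 0, 0.1],
    [[0.16, -0.01, 1.04], 0, 0.1],
    [[0.27, -0.02, 1.38], 0, 0.1],
    [[0.39, -0.03, 1.71], 0, 0.1],
    [[0.54, -0.05, 2.03], 0, 0.1],
    [[0.71, -0.06, 2.33], 0, 0.1],
    [[0.9, -0.08, 2.63], 0, 0.1],
    [[1.12, -0.1, 2.91], 0, 0.1],
    [[1.35, -0.12, 3.18], 0, 0.1]
  ]
}}

```text
time: 5.12
tcp_pos: [520.2, 10.2, 392.2]
eef_rot: [3.141, -0.003, 3.06]
contact_force: [0.1, 6.1, -2.6]
width: 0.275
```

Still gripping with low force, so I'll continue.

Emit:
{"name": "play_rows", "arguments": {
  "plan": [
    [[0.25, -0.02, 0.25], 0, 0.1],
    [[0.51, -0.04, 0.48], 0, 0.1],
    [[0.79, -0.07, 0.69], 0, 0.1],
    [[1.09, -0.09, 0.88], 0, 0.1],
    [[1.4, -0.12, 1.05], 0, 0.1],
    [[1.71, -0.15, 1.2], 0, 0.1],
    [[2.04, -0.18, 1.32], 0, 0.1],
    [[2.38, -0.21, 1.43], 0, 0.1],
    [[2.72, -0.23, 1.5], 0, 0.1],
    [[3.07, -0.26, 1.56], 0, 0.1]
  ]
}}

```text
time: 6.38
tcp_pos: [643.7, -0.3, 454.8]
eef_rot: [3.141, -0.001, 3.06]
contact_force: [-1.5, 4.6, 1.0]
width: 0.276
```

Emit:
{"name": "play_rows", "arguments": {
  "plan": [
    [[0.35, -0.03, 0.03], 0, 0.1],
    [[0.7, -0.06, 0.03], 0, 0.1],
    [[1.05, -0.09, 0.01], 0, 0.1],
    [[1.4, -0.12, -0.03], 0, 0.1],
    [[1.7, -0.15, -0.1], 0, 0.1],
    [[1.7, -0.15, -0.1], 0, 0.1]
  ]
}}

```text
time: 7.12
tcp_pos: [713.3, -6.4, 450.7]
eef_rot: [3.141, 0.004, 3.06]
contact_force: [1.1, 5.7, 2.1]
width: 0.275
```

Run:
```python
from h import *
for n in ('wrist','scene'):
    c=grab(n); save(c,n+'3.png')
```

```text
(no output)
```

View pics/wrist3.png

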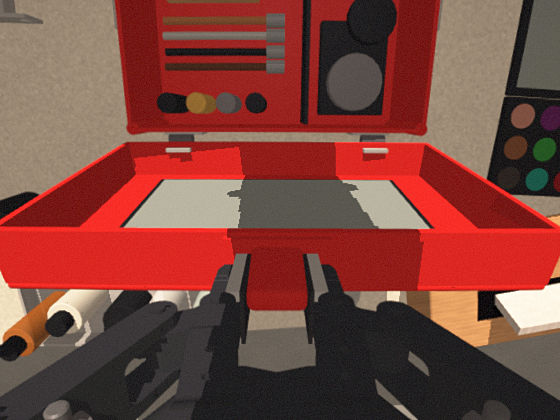

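View pics/scene3.png

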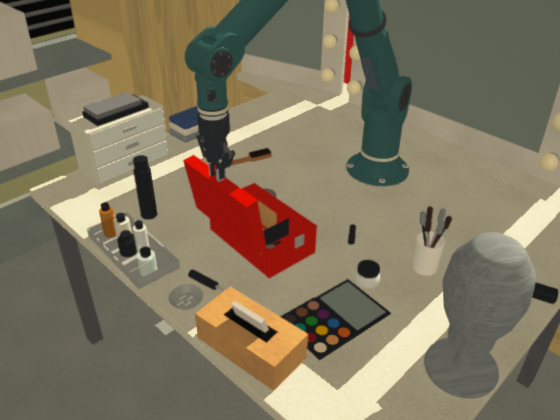

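The lid is leaning back past upright, at about 1.75 rad by the tool position. The wrist view shows the tongue between the fingers at (275,275). I'll release it and clear.

Emit:
{"name": "play_rows", "arguments": {
  "plan": [
    [[0, 0, 0], 0, 0.3],
    [[0, 0, 0], 0, 0.45],
    [[0, 0, 0], 0, 0.6],
    [[0, 0, 0.1], 0, 0.6],
    [[0, 0, 0.6], 0, 0.6],
    [[0, 0, 1.3], 0, 0.6],
    [[-0.1, -0.2, 1.7], -3, 0.6],
    [[-0.4, -0.8, 1.8], -12, 0.6],
    [[-0.9, -1.6, 1.8], -22, 0.6],
    [[-1.5, -2.5, 1.8], -32, 0.6]
  ]
}}

```text
time: 8.48
tcp_pos: [651.0, -107.4, 524.3]
eef_rot: [3.14, 0.002, 2.497]
contact_force: [1.1, -0.1, -1.1]
width: 0.602
```

Emit:
{"name": "play_rows", "arguments": {
  "plan": [
    [[-0.7, -1.0, 0], -10, 0.6],
    [[-1.4, -2.0, 0], -20, 0.6],
    [[-2.1, -3.0, 0], -30, 0.6],
    [[-2.8, -4.0, -0.4], -40, 0.6],
    [[-3.4, -4.7, -1.0], -50, 0.6],
    [[-3.9, -5.2, -1.6], -58, 0.6],
    [[-4.1, -5.5, -2.2], -60.5, 0.6],
    [[-4.1, -5.5, -2.5], -60.5, 0.6],
    [[-4.1, -5.5, -2.6], -60.5, 0.6]
  ]
}}

```text
time: 9.6
tcp_pos: [488.2, -326.3, 418.6]
eef_rot: [3.141, -0.001, 1.447]
contact_force: [-1.2, 0.6, 0.1]
width: 0.599
```

Run:
```python
from h import *
s=manip.get_state(); print(s['tcp_pos'],s['eef_rot'],s['joint_positions'].round(2))
for n in ('wrist','scene'):
    c=grab(n); save(c,n+'4.png')
```

```text
[ 488.20119879 -326.25937697  418.55366207] [ 3.14079701e+00 -6.31921020e-04  1.44691654e+00] [ 0.07  0.46  0.62  1.93 -0.35  0.85  0.75]
```

View pics/wrist4.png

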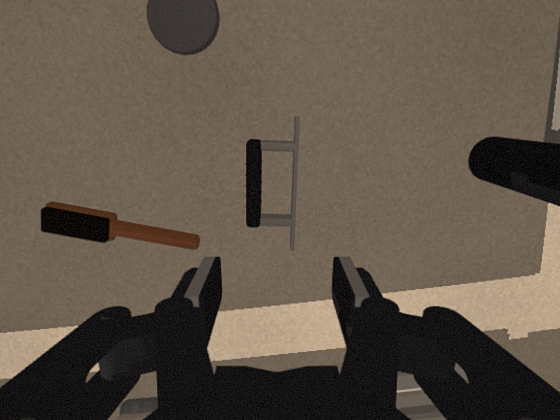

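View pics/scene4.png

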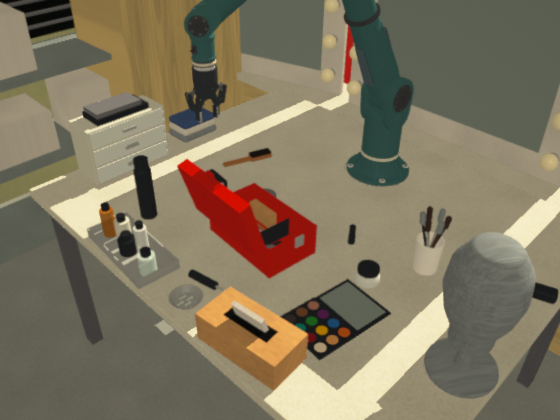

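The lid is leaning back. The wrist view shows the handle bar at (254,183), its top face to be measured at z=30, and the plate along (296,117)-(292,249).

Run:
```python
from h import *
c=load('wrist'); f=c['frame'].astype(int); P=cloud(c)
m=((f.max(2)<50)).astype(np.uint8); m[:,:235]=0;m[:,275:]=0;m[:130]=0;m[240:]=0
cnt=max(cv2.findContours(m,0,2)[0],key=cv2.contourArea)
z=np.median(P[...,2][m>0]);print('z',z)
W=plane(c,cnt.reshape(-1,2),30)[:,:2].astype(np.float32); r=cv2.minAreaRect(W); print('bar',r)
ins=P[m>0]; ins=ins[ins[:,2]>24]; print(cv2.minAreaRect(ins[:,:2].astype(np.float32)))
# plate top edge points
g=cv2.cvtColor(c['frame'],cv2.COLOR_RGB2GRAY)
q=P[110:255,283:303].reshape(-1,3); q=q[(q[:,2]>22)&(q[:,2]<40)]
print(len(q),cv2.minAreaRect(q[:,:2].astype(np.float32)))
im=cv2.cvtColor(c['frame'],cv2.COLOR_RGB2BGR)[105:260,225:315]; cv2.imwrite('pics/w4z.png',cv2.resize(im,None,fx=3.8,fy=3.8,interpolation=cv2.INTER_CUBIC))
```

```text
z 29.116104491917497
bar ((461.8731384277344, -325.658935546875), (97.03998565673828, 16.363357543945312), 81.4415512084961)
((465.4570617675781, -311.33734130859375), (128.1634979248047, 27.07891273498535), 73.54703521728516)
723 ((500.1260681152344, -333.447509765625), (149.99249267578125, 16.053028106689453), 81.47093963623047)
```

View pics/w4z.png

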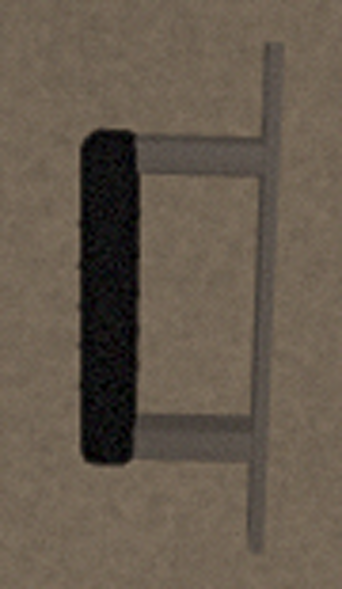

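Emit:
{"name": "play_rows", "arguments": {
  "plan": [
    [[-0.2, 0, -0.6], -0.5, 0.45],
    [[-0.5, 0.01, -1.8], -1.4, 0.45],
    [[-0.66, 0.02, -3.2], -1.4, 0.45],
    [[-0.66, 0.02, -4.4], -1.4, 0.45],
    [[-0.66, 0.02, -4.9], -1.4, 0.45],
    [[-0.66, 0.02, -5.0], -1.4, 0.45],
    [[-0.66, 0.02, -5.0], -1.4, 0.45]
  ],
  "squeeze": 60
}}

```text
time: 10.58
tcp_pos: [461.8, -326.3, 219.2]
eef_rot: [3.14, 0.001, 1.421]
contact_force: [-0.6, -0.5, -0.0]
width: 0.448
```

Run:
```python
from h import *
s=manip.get_state(); print(s['tcp_pos'],s['eef_rot'],s['width'])
c=grab('wrist'); save(c,'wrist5.png')
```

```text
[ 461.83002953 -326.27326452  219.17115129] [3.13968753e+00 6.30263710e-04 1.42134363e+00] 0.4484157715771547
```

View pics/wrist5.png

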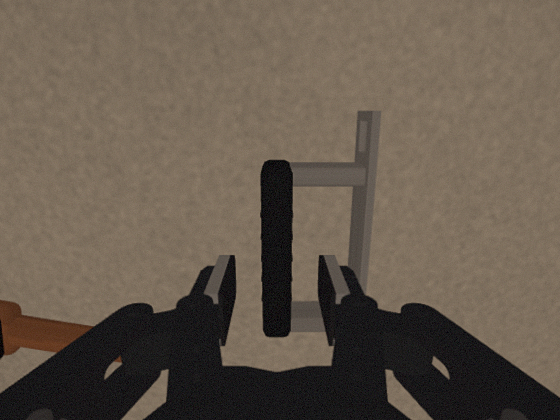

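The bar is centred between the fingers at column 277, and the right finger lines up with the gap. Descending and gripping.

Emit:
{"name": "play_rows", "arguments": {
  "plan": [
    [[0, 0, -0.4], 0, 0.45],
    [[0, 0, -0.8], 0, 0.45],
    [[0, 0, -1.02], 0, 0.45],
    [[0, 0, -1.02], 0, 0.45],
    [[0, 0, -1.02], 0, 0.3],
    [[0, 0, -1.02], 0, 0.1],
    [[0, 0, -1.02], 0, 0.05],
    [[0, 0, -1.02], 0, 0.05],
    [[0, 0, -1.02], 0, 0.05]
  ],
  "squeeze": 60
}}

```text
time: 11.75
tcp_pos: [461.1, -326.3, 178.0]
eef_rot: [3.141, 0.0, 1.42]
contact_force: [0.3, -1.0, 4.7]
width: 0.174
```

Emit:
{"name": "play_rows", "arguments": {
  "plan": [
    [[0, 0, 0.3], 0, 0.05],
    [[0, 0, 1.0], 0, 0.05],
    [[0, 0, 2.0], 0, 0.05],
    [[0, 0, 3.0], 0, 0.05],
    [[0, 0, 3.7], 0, 0.05],
    [[0, 0, 3.8], 0, 0.05],
    [[0, 0, 3.8], 0, 0.05]
  ]
}}

```text
time: 12.62
tcp_pos: [460.6, -325.4, 328.9]
eef_rot: [-3.14, -0.001, 1.421]
contact_force: [0.1, 0.7, -3.4]
width: 0.173
```

Run:
```python
from h import *
s=manip.get_state(); print(s['tcp_pos'],s['eef_rot'],s['width'])
c=grab('wrist'); save(c,'wrist6.png')
P=cloud(c)
```

```text
[ 460.60368702 -325.35633961  328.86986116] [-3.14037660e+00 -8.75900504e-04  1.42101049e+00] 0.17316275077305623
```

View pics/wrist6.png

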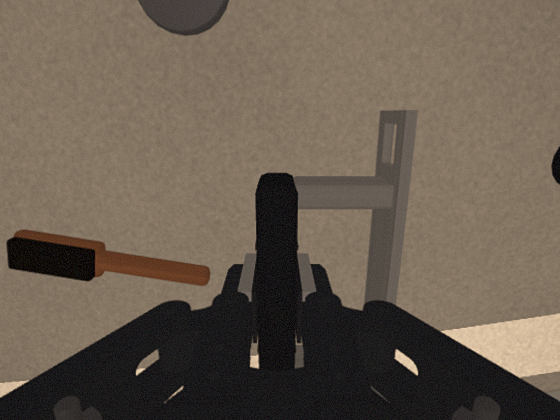

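The handle is held: the bar shows at (276,270) and the plate end at (383-416,110), with its slot visible. Measuring its pose in the tool frame.

```bash
cat > meas.py <<'E'
from h import *
c=load('wrist'); f=c['frame'].astype(int); P=cloud(c)
s=manip.get_state(); t=s['tcp_pos']; yaw=s['eef_rot'][2]
R=np.array([[np.cos(yaw),np.sin(yaw)],[np.sin(yaw),-np.cos(yaw)]]) # cols tool x,y in world
Q=P.copy(); Q[...,:2]=(P[...,:2]-t[:2])@R; Q[...,2]=P[...,2]-t[2]
E
python3 - <<'E'
from meas import *
for u,v in [(396,112),(404,112),(404,130),(411,115),(408,150),(402,200),(396,250),(388,295),(382,115),(276,180),(340,190),(262,190),(292,190)]: print(u,v,Q[v,u].round(1))
im=cv2.cvtColor(c['frame'],cv2.COLOR_RGB2BGR)[100:310,240:430]; cv2.imwrite('pics/w6z.png',cv2.resize(im,None,fx=2.8,fy=2.8,interpolation=cv2.INTER_CUBIC))
E
```

```text
396 112 [  73.2   42.6 -156.9]
404 112 [  73.2   43.2 -150.4]
404 130 [  67.2   42.8 -147.7]
411 115 [  72.2   44.7 -147.7]
408 150 [  60.3   45.2 -148.3]
402 200 [  42.5   44.5 -147.4]
396 250 [  22.6   44.6 -147.9]
388 295 [   2.6   43.8 -148.9]
382 115 [  71.9   43.1 -175.1]
276 180 [  47.9   -1.2 -156.5]
340 190 [  44.9   22.8 -152.9]
262 190 [  46.    -6.2 -148. ]
292 190 [  45.8    4.6 -148.8]
```

View pics/w6z.png

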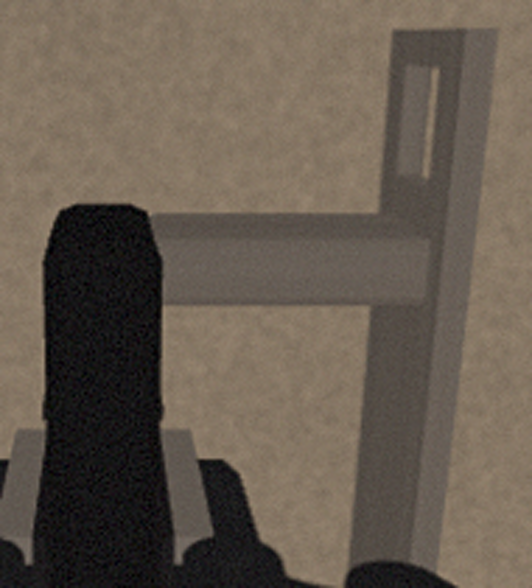

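Emit:
{"name": "play_rows", "arguments": {
  "plan": [
    [[-0.1, 0.6, 0], 0, 0.05],
    [[-0.3, 1.8, 0], 1, 0.05],
    [[-0.5, 3.1, 0], 2, 0.05],
    [[-0.7, 4.4, 0], 3, 0.05],
    [[-0.85, 5.7, 0], 3.64, 0.05],
    [[-0.92, 7.0, 0], 3.64, 0.05],
    [[-0.92, 8.0, 0], 3.64, 0.05],
    [[-0.92, 8.5, 0], 3.64, 0.05],
    [[-0.92, 8.66, 0], 3.64, 0.05],
    [[-0.92, 8.66, 0], 3.64, 0.05]
  ]
}}

```text
time: 13.92
tcp_pos: [423.9, 20.1, 329.0]
eef_rot: [-3.141, 0.001, 1.484]
contact_force: [0.5, -0.4, -2.3]
width: 0.174
```

Run:
```python
from h import *
s=manip.get_state(); print(s['tcp_pos'],s['eef_rot'],s['width'],s['joint_positions'].round(2))
c=grab('wrist'); save(c,'wrist7.png')
```

```text
[423.90174106  20.11096246 329.00198637] [-3.14050069e+00  9.02552077e-04  1.48408490e+00] 0.17413254352407395 [-0.61  0.41  0.6   2.35 -0.48  0.5   0.29]
```

View pics/wrist7.png

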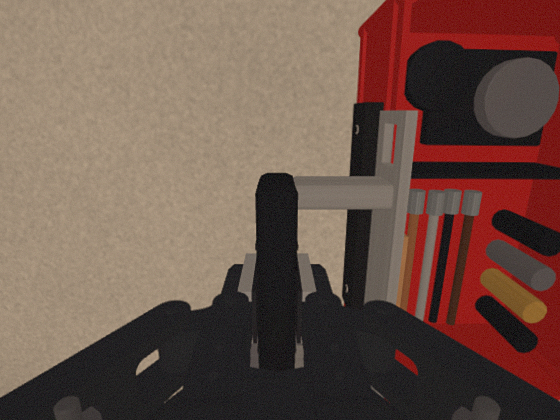

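The wrist view shows the pad edge-on along (355,200), with its screw holes at about (357,128) and (347,290), and the plate above it. I'll cross-check the mount from here.

Run:
```python
from meas import *
g=cv2.cvtColor(c['frame'],cv2.COLOR_RGB2GRAY)
H=[]
for u0,v0 in ((357,128),(347,290)):
    w=g[v0-8:v0+9,u0-4:u0+5].astype(float); w=np.clip(w-60,0,None); vv,uu=np.mgrid[v0-8:v0+9,u0-4:u0+5]
    u,v=(w*uu).sum()/w.sum(),(w*vv).sum()/w.sum(); h=plane(c,[[u,v]],60)[0]; H.append(h); print(u,v,h,P[int(v),int(u)])
H=np.array(H); print('mid',H.mean(0),'len',np.linalg.norm(H[0]-H[1]),'yaw',np.degrees(np.arctan2(-(H[0]-H[1])[0],(H[0]-H[1])[1])))
m=(f.max(2)<45)&(P[...,2]>46)&(P[...,2]<73)&(P[...,0]>460)&(P[...,0]<500); m[:,:335]=0;m[:,385:]=0;m[:100]=0
p=P[m]; A=np.c_[p[:,1],np.ones(len(p))]; b,a=np.linalg.lstsq(A,p[:,0],rcond=None)[0]
print(len(p),'yaw',-np.degrees(np.arctan(b)),'x at 16:',a+b*16, np.std(p[:,0]-A@[b,a]))
for u,v in [(411,115),(408,150),(404,200),(397,250),(392,295),(276,180)]: print(u,v,Q[v,u].round(1))
im=cv2.cvtColor(c['frame'],cv2.COLOR_RGB2BGR)[95:310,330:430]; cv2.imwrite('pics/w7z.png',cv2.resize(im,None,fx=2.7,fy=2.7,interpolation=cv2.INTER_CUBIC))
```

```text
357.07754442649434 128.97253634894992 [483.67561369  76.57981688  60.        ] [483.08549274  77.40461474  62.42387309]
346.58316221765915 288.217659137577 [473.03012895 -47.0149152   60.        ] [472.36302036 -46.1092005   61.13570039]
mid [478.35287132  14.78245084  60.        ] len 124.05234436720541 yaw -4.922861030197782
1344 yaw -4.904484664689771 x at 16: 478.55501209501296 0.20208446852640682
411 115 [  72.7   45.  -149.9]
408 150 [  60.9   44.7 -148.4]
404 200 [  43.   45. -148.]
397 250 [  23.    44.9 -148.9]
392 295 [   3.6   45.  -148.8]
276 180 [  48.3   -1.4 -157.4]
```

View pics/w7z.png

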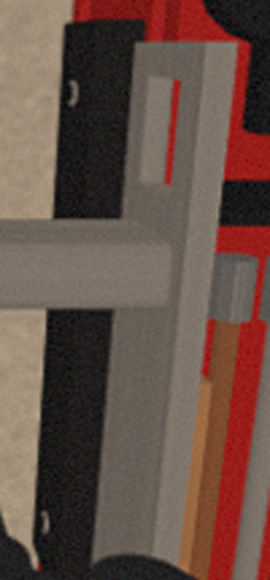

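Run:
```python
from meas import *
o,d=rays(c,[[388.5,123.5],[386.5,162.8],[381,111],[400,110.8]])
oo=np.r_[(o[:2]-t[:2])@R,o[2]-t[2]]; dd=np.c_[d[:,:2]@R,d[:,2]]
for y in (42.5,43.5): print(y,(oo+dd*((y-oo[1])/dd[:,1])[:,None]).round(1).tolist())
print(R)
```

```text
42.5 [[69.3, 42.5, -165.4], [54.2, 42.5, -163.5], [74.0, 42.5, -176.6], [74.1, 42.5, -153.9]]
43.5 [[69.2, 43.5, -168.5], [53.7, 43.5, -166.6], [74.0, 43.5, -179.9], [74.1, 43.5, -156.8]]
[[ 0.08794933  0.99612495]
 [ 0.99612495 -0.08794933]]
```

Emit:
{"name": "play_rows", "arguments": {
  "plan": [
    [[0, 0, -0.3], 0, 0.05],
    [[0, 0, -0.9], 0, 0.05],
    [[0, 0, -1.5], 0, 0.05],
    [[0, 0, -2.1], 0, 0.05],
    [[0, 0, -2.5], 0, 0.05],
    [[0, 0, -2.64], 0, 0.05],
    [[0, 0, -2.64], 0, 0.05],
    [[0, 0, -2.64], 0, 0.05]
  ]
}}

```text
time: 14.98
tcp_pos: [424.3, 20.1, 224.3]
eef_rot: [3.141, 0.0, 1.484]
contact_force: [-0.7, -0.3, -2.4]
width: 0.175
```

Run:
```python
from h import *
s=manip.get_state(); print(s['tcp_pos'],s['eef_rot'],s['contact_force'],s['width'],s['joint_positions'].round(2))
c=grab('wrist'); save(c,'wrist8.png')
s=manip.get_state(); print(s['contact_force'],s['ft_torque'])
```

```text
[424.30757913  20.10317531 224.26944065] [3.14064687e+00 7.85200981e-05 1.48353588e+00] [-0.74225514 -0.25380799 -2.37492912] 0.17484450577673788 [-0.35  0.6   0.26  2.4  -0.73  0.22  0.5 ]
[ 0.16455546 -0.93394406 -1.84347281] [ 0.00319141  0.01381823 -0.00865022]
```

View pics/wrist8.png

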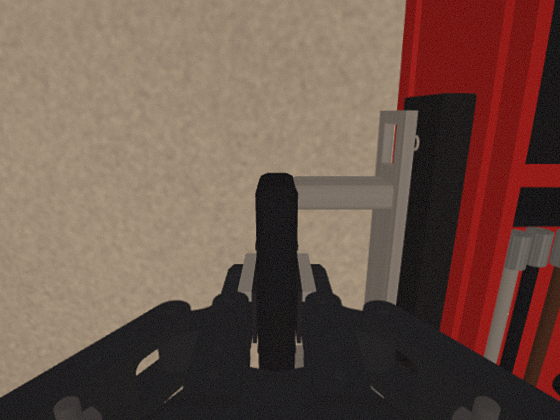

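The slot at (390,143) lines up with the screw hole at (416,143), and the plate is a few mm off the pad. I'll approach gently.

Emit:
{"name": "play_rows", "arguments": {
  "plan": [
    [[0.05, 0, -0.025], 0.1, 0.05],
    [[0.1, -0.01, -0.025], 0.1, 0.05],
    [[0.15, -0.012, -0.025], 0.1, 0.05],
    [[0.2, -0.016, -0.025], 0.1, 0.05],
    [[0.2, -0.016, -0.025], 0.1, 0.05],
    [[0.2, -0.016, -0.025], 0.1, 0.05]
  ]
}}

```text
time: 15.78
tcp_pos: [431.9, 19.8, 222.9]
eef_rot: [-3.141, -0.0, 1.486]
contact_force: [0.9, 0.2, -2.7]
width: 0.176
```

Run:
```python
from h import *
c=grab('wrist'); save(c,'wrist9.png')
for i in range(3):
    manip.camera('wrist'); s=manip.get_state(); print(s['tcp_pos'],s['eef_rot'],s['contact_force'],s['ft_torque'].round(2))
```

```text
[431.968786    19.75655602 222.87383488] [-3.14127205e+00 -7.54269648e-05  1.48583021e+00] [-1.05792581  1.1052913  -2.62061359] [ 0.1   0.18 -0.02]
[431.97820026  19.74395729 222.8783301 ] [-3.14131420e+00 -5.56367354e-05  1.48573544e+00] [ 0.263121   -0.46242715 -3.21727571] [ 0.09  0.16 -0.01]
[432.00474992  19.74716958 222.87137606] [-3.14130966e+00 -6.02143628e-05  1.48582108e+00] [-0.32363028  0.36305052 -2.1519955 ] [ 0.08  0.19 -0.04]
```

View pics/wrist9.png

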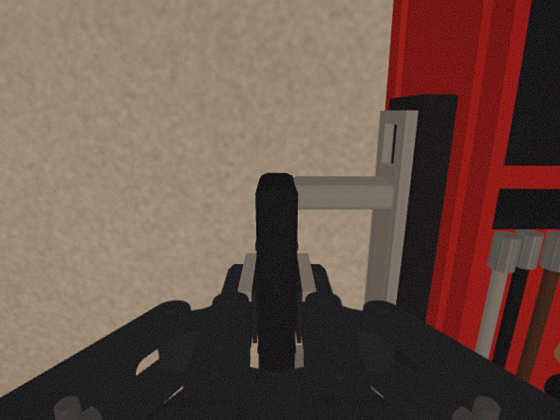

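Emit:
{"name": "play_rows", "arguments": {
  "plan": [
    [[0.025, -0.002, 0.01], 0, 0.05],
    [[0.05, -0.004, 0.01], 0, 0.05],
    [[0.075, -0.006, 0.01], 0, 0.05],
    [[0.1, -0.008, 0.01], 0, 0.05],
    [[0.1, -0.008, 0.01], 0, 0.05],
    [[0.1, -0.008, 0.01], 0, 0.05]
  ]
}}

```text
time: 16.73
tcp_pos: [434.9, 19.4, 223.2]
eef_rot: [-3.139, -0.0, 1.486]
contact_force: [-5.8, 1.0, 0.8]
width: 0.173
```

Run:
```python
from h import *
F=[]
for i in range(6):
    manip.camera('top'); s=manip.get_state(); F.append(s['contact_force'])
print(s['tcp_pos'],s['eef_rot'],np.mean(F,0),np.std(F,0),s['ft_torque'].round(2))
```

```text
[434.87622788  19.41022685 223.19850422] [-3.13857202e+00 -3.94877709e-04  1.48576451e+00] [-4.88627217  0.66056607  0.63139621] [0.37555408 0.1660384  0.46271058] [ 0.09  0.95 -0.03]
```

Emit:
{"name": "play_rows", "arguments": {
  "plan": [
    [[0.03, -0.002, 0], 0, 0.05],
    [[0.06, -0.005, 0], 0, 0.05],
    [[0.09, -0.008, 0], 0, 0.05],
    [[0.09, -0.008, 0], 0, 0.05],
    [[0.09, -0.008, 0], 0, 0.05],
    [[0.09, -0.008, 0], 0, 0.05]
  ]
}}

```text
time: 17.77
tcp_pos: [436.9, 19.1, 223.0]
eef_rot: [-3.134, -0.001, 1.486]
contact_force: [-8.0, 1.2, 2.5]
width: 0.174
```

Run:
```python
from h import *
F=[]
for i in range(6):
    manip.camera('top'); s=manip.get_state(); F.append(s['contact_force'])
print(s['tcp_pos'],s['eef_rot'],np.mean(F,0),np.std(F,0),s['ft_torque'].round(2),s['width'])
for n in ('wrist','scene','top'):
    c=grab(n); save(c,n+'10.png')
from meas import *
for u,v in [(411,115),(408,150),(404,200),(397,250),(392,295)]: print(u,v,Q[v,u].round(1),P[v,u].round(1))
```

```text
[436.85067127  19.16178673 223.01230837] [-3.13447751e+00 -9.64959495e-04  1.48591760e+00] [-7.70690686  0.752612    2.12129487] [0.49931605 0.41477708 0.65118157] [ 0.08  1.39 -0.05] 0.17787168015148325
411 115 [  72.3   43.7 -148.4] [486.6  87.5  74.6]
408 150 [  60.5   44.2 -149. ] [486.   75.7  74. ]
404 200 [  42.5   44.5 -148.5] [484.8  57.7  74.5]
397 250 [  23.1   43.8 -148. ] [482.4  38.4  75. ]
392 295 [   3.2   44.2 -149. ] [481.2  18.6  74. ]
```

View pics/wrist10.png

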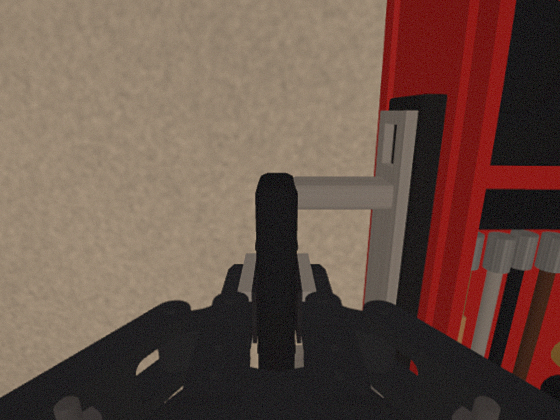

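View pics/scene10.png

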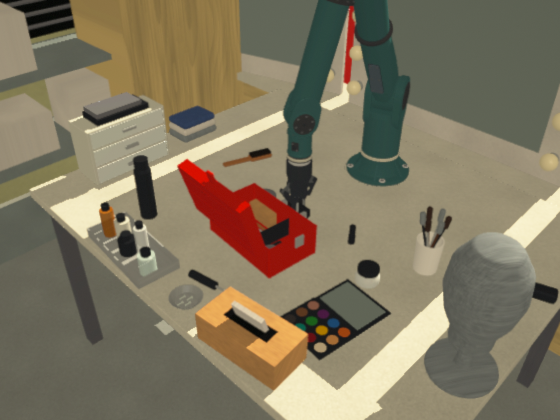

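View pics/top10.png

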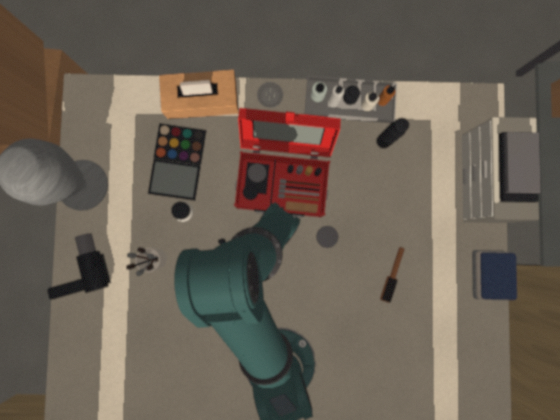

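Emit:
{"name": "play_rows", "arguments": {
  "plan": [
    [[0.03, -0.002, 0], 0, 0.05],
    [[0.06, -0.003, 0.005], 0, 0.05],
    [[0.075, -0.004, 0.01], 0, 0.05],
    [[0.075, -0.004, 0.01], 0, 0.05],
    [[0.075, -0.004, 0.01], 0, 0.05],
    [[0.075, -0.004, 0.01], 0, 0.05],
    [[0.075, -0.004, 0.01], 0, 0.05]
  ]
}}

```text
time: 19.1
tcp_pos: [438.5, 19.0, 223.1]
eef_rot: [-3.131, -0.001, 1.486]
contact_force: [-9.3, 0.2, 2.5]
width: 0.173
```

Run:
```python
from h import *
F=[]
for i in range(10):
    manip.camera('top'); s=manip.get_state(); F.append(s['contact_force'])
print(s['time'],s['tcp_pos'],s['eef_rot'],np.mean(F,0),np.std(F,0),s['ft_torque'].round(2),s['width'])
c=grab('wrist'); save(c,'wrist11.png')
from meas import *
for u,v in [(411,115),(408,150),(404,200),(397,250),(392,295)]: print(u,v,Q[v,u].round(1),P[v,u].round(1))
# pad strip beside plate: x depth of pad outer edge at top
for u,v in [(394,104),(392,108),(420,104),(430,110)]: print(u,v,P[v,u].round(1),f[v,u])
```

```text
19.6 [438.45191114  18.96288959 223.11191184] [-3.13082302e+00 -1.17289635e-03  1.48590928e+00] [-10.13181368   0.81026782   1.74052515] [0.48669602 0.71673596 0.5292989 ] [ 0.06  1.83 -0.09] 0.1703058194059427
411 115 [  72.4   43.2 -148.4] [487.6  87.4  74.7]
408 150 [  60.5   43.8 -149.7] [487.2  75.5  73.4]
404 200 [  42.5   44.  -148.7] [485.8  57.6  74.4]
397 250 [  22.9   43.4 -148.6] [483.6  38.1  74.5]
392 295 [   3.8   43.3 -148.1] [481.9  19.2  75. ]
394 104 [490.   91.4  49.5] [17 17 16]
392 108 [490.   89.8  46.8] [16 16 16]
420 104 [489.6  90.8  77. ] [25 24 23]
430 110 [493.   88.7  77.1] [30 28 30]
```

View pics/wrist11.png

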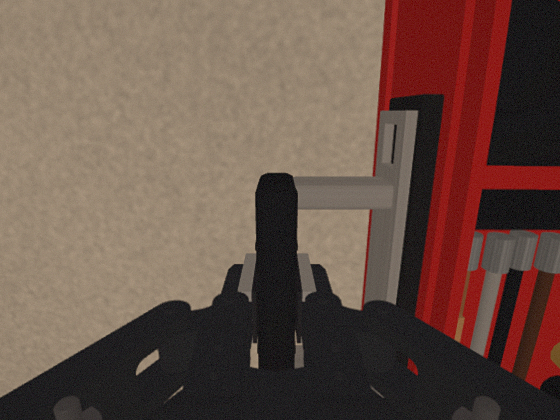

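Run:
```python
from h import *
print(manip.finish_job()); s=manip.get_state(); print(s['time'],s['contact_force'],s['tcp_pos'])
```

```text
the job is handed in; nothing more can be done
None
the job is handed in; nothing more can be done
```

The lid is right open, and the gripper is holding the handle's plate against the pad at about 10 N. I handed the job in like that at about 19.7 s of the 64 s.

**Lid:** I pinched the tongue, swung the lid to about 1.75 rad and let go. Later pictures show it leaning back at rest. I did not measure its final angle on the stop.

**Handle:** I picked it up by the bar with a 60 N grip, brought it in front of the pad, and pushed square to the case front.

**Last checks:**

| Check | Result |
|---|---|
| Push on the pad | 10.1 ± 0.5 N average over 10 readings |
| Pad squashed | about 5 mm, estimated from tool travel and tilt |
| Plate centre, sideways | about 0.4 mm off the mount point |
| Plate centre, height | about 59–60 mm (60 wanted) |
| Handle angle | within about 0.3° of the case front |
| Screw hole seen beside its slot | lined up on the +y side just before contact; the other side was hidden by the gripper |

- **Tilt:** the arm gives slightly under the push, so the tool leans about 0.6°. I left this as it is.
- **Screw holes:** once the plate was on the pad I could no longer see the holes, so the final alignment rests on the measured positions.
- **Other items:** by eye, the last overhead and scene pictures show none of the other things on the table moved.

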